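# Open the bench air valve with its crank key

### The arm

A 7-joint arm with a two-finger parallel gripper is mounted at the origin on a cart in front of the work surface, level with it; the furniture and walls round the work are solid. World frame = base frame: x ahead of the robot, y to its left, z up, the work surface at z = 0. Lengths are in m, angles in rad, forces in N, time in s.
With the tool pointing down it reaches from about 0.425 to 0.925 m from the base axis. Payload 6.8 kg.
Tool frame: the origin (TCP) lies at the very end of the fingers, on their centre line; the grasp point (between the pads) lies bot.grasp_offset behind it (bot.grasp_offset is the distance from the TCP to the grasp point, in m); z points along the fingers, y is the line along which they close (so a half turn about z gives the same grasp; the last joint's range is limited). The gripper opens to 88 mm and grips with 3 to 60 N. Pads are 20 mm wide; open, the fingers measure 115 mm over their backs; the gripper's body (75 mm by 178 mm) begins 61 mm behind the grasp point.
Start: joints at [1.006, 0.477, 0.022, 1.555, -0.011, 1.109, -0.083], TCP at [0.298, -0.606, 0.223] pointing down, gripper open.
Joint ranges: [-2.96, 2.96], [-0.34, 2.1], [-1.41, 1.46], [0.24, 2.44], [-1.37, 4.51], [0.17, 1.92], [-2.96, 2.96]. Speed limits (rad/s): [2.39, 2.39, 3.14, 3.14, 3.14, 3.14, 3.14].

### API

Orientations are given as a unit quaternion [x, y, z, w].
In Python, from station import bot gives the robot as it stands. The module is installed in compiled form; this text tells all that it offers.
- The arm moves only by the tool step_arm, never from a script. Its argument "targets" is a list of rows, each a list of 7 numbers: the finger opening in cm, from 0 to 8.78, then the shift along the tool's x, y, z in cm, then the turn, a rotation vector about the tool's x, y, z in rad. In form: [[claw, dx, dy, dz, rx, ry, rz], ...]. A call has 1 to 8 rows; each row is the pose to reach, as a shift and turn from the pose commanded when the call began, along the tool's axes at that moment; what a row does not reach only later rows make up. A row lasts 1/10 s, in which the tool goes at most 50 mm and 8.59 degrees, less where a joint would pass 70% of its speed; a pose out of reach is approached as far as the arm can. A call with a gripper value outside its range is refused whole. The fingers move at their own pace and stop on an object; "newtons" is the grip in N (left out, the last holds). Time passes only in rows, so rows that repeat a pose let the fingers close. It gives the time, the measured TCP pose, the force, the opening and the grip force at its end, in the units of the state.
- bot.state(): the state, without advancing time (a new reading comes with each control period).
- bot.snapshot(name): name is "scene" or "top" or "wrist"; returns a dict with "pixels" (480x640x3 uint8, red, green, blue), "K" (3x3 intrinsics, pixels), "k1" (the pictures are not rectified: a ray, as slopes to the right and down, at radius r is drawn at 1 + k1 r^2 times it, then the intrinsics apply), "eye" and "orientation" of the camera in the world. Camera axes: x right, y down, z forward; pixel columns grow to the right and rows downward; lengths in m; the calibration is good to about 2 mm. A picture is of the moment at which its call begins. There is no depth.
- bot.sign_off(): hands the job in; it is judged then, once.
The state is a dict: "time_s": time; "joints": joint angles; "dq": joint speeds; "joint_efforts": joint torques, N m; "position": TCP position; "tool_rot": TCP orientation; "wrist_force": force on the tool from outside, world axes, zero at the start; "torque": the same for the moment, N m; "gripper_width": finger opening in m; "finger_force": force on a finger pad.
Only numpy, scipy, OpenCV 4.12 (cv2) and the standard library are available. Lean on these libraries where they do the work, as an engineer would, in place of code of your own. Each camera call takes 0.05 s, during which the arm holds its last target. There are 200 camera calls.

### The job

Turn on the bench's compressed air: lift the crank key out of its wooden block and insert its square end all the way into the recessed square socket on top of the round air valve. Let go of the key, then take hold of it again and swing its crank counter-clockwise as seen from above, until the valve is fully open (pointer in line with the pipe, at its stop). Leave the key seated in the socket, and do not disturb the jar, the tape roll, the thread spool or the awl.

Things in the scene. Friction and masses are not known exactly. Their poses are not given: they have to be found in the camera images.
- air_valve: Fixed shut-off valve: grey round housing, 84 mm diameter, rim 61 mm above the bench, on a foot flange of 116 mm diameter. A brass pipe (centre line 33 mm up, up to 36 mm thick) runs along its y axis and ends 75 mm either side of the centre. Two lugs on the rim, 66 mm up, mark the ends of travel. Origin: centre of the underside; z up.
- socket (a point): Centre of the socket's mouth in the rotor, 55 mm above the bench, 6 mm below the rim, in a round recess of 58 mm diameter. Socket 23 mm square, chamfered 2 mm, 36 mm deep; walls parallel to this point's x and y, which turn with the rotor about z (up). A steel pointer 8 mm wide reaches along its +x, 18 to 47 mm from the centre, its top 10 mm above the point.
- rotor (a joint): Turn of the valve's rotor, rad, growing counter-clockwise from above: 0 closed (pointer along the valve's +x, across the pipe), 1.571 fully open (pointer along the valve's +y, in line with the pipe), hard stops at both. Stays where left; turning takes about 1.0 N m (11 N at the crank's knob). Starts between 0 and 0.4.
- crank_key: Loose steel crank key, about 0.35 kg, 114 mm long, 108 mm tall, upright. Origin: on the shank's axis at the collar's underside; z up, x along the crank arm. Round collar 32 mm diameter, 0 to 16 mm up, rests on the socket's mouth when fully in (origin then at point socket). Flat arm 18 mm wide, 16 to 30 mm up, x = -13 to 101 mm. Square hub above the shank, knob at the arm's end.
- key_hub (a point): Point in the key's square hub (26 x 26 mm, sides parallel to the key's x and y) at a good height to grip, 56 mm above the key's origin on the shank's axis; 26 mm above the arm, 22 mm below the hub's top. Axes as the key's.
- key_knob (a point): Point in the black upright round knob at the end of the crank (22 mm diameter, fixed to the arm, 30 to 74 mm above the key's origin), 90 mm along the key's x from the shank's axis and 56 mm above the origin. Axes as the key's.
- key_block: Fixed light wooden block, 85 x 85 x 48 mm, with a 24 mm square pocket 36 mm deep in its top, in which the key stands at the start with its collar on the block's top and its x (the crank) along the block's y. Origin: centre of the underside; z up.
- cement_jar: Bystander: brown jar with a black lid, 66 mm diameter, 88 mm tall, upright. Origin: centre of the underside.
- green_tape: Bystander: roll of tape lying flat, about 95 mm diameter, 50 mm tall. Origin: centre of the underside.
- awl: Bystander: awl with a wooden handle lying on the bench, 129 x 27 x 26 mm. Origin: centre of the underside.
- thread_spool: Bystander: spool of thread standing upright, 43 mm diameter, 54 mm tall. Origin: centre of the underside.
- key_foot (a point): Centre of the lower end of the key's square shank, 30 mm below the key's origin. Shank 20 mm wide (last 6 mm: 16 mm), sides parallel to the key's x and y; fits the socket in any of four quarter-turn positions with 1.5 mm play a side, so about 0.15 rad of free turning. Axes as the key's.

How it is judged:
By the outcome, as a careful person would: the job done as asked, in the order asked, and still so for the second after the job is handed in, with the robot touching nothing.
It also fails if it takes over 67 s, if anything falls off the work surface, if the arm or the gripper's body presses on something with over 40 N, if the wrist force passes 120 N, or if a joint passes its speed limit or range.

## Working session

There is one attempt and no reset: what is moved stays moved. The work goes in short steps, Python scripts to look and compute and a tool call to move; the robot and the scene stay as the last step left them, time stands still between calls to the robot, and variables do not carry over. Pictures are saved under pics/ and viewed, at most 13 in all, crops included, and the job is handed in when it is done.

Besides the shell and the picture viewer there is one more tool, called after "Request:" as name(argument=value, ...) on one line, values as JSON. step_arm: Moves the arm, as the interface text tells. Its arguments: {"type":"object","properties":{"targets":{"type":"array","items":{"type":"array","items":{"type":"number"}}},"newtons":{"type":"number"}},"required":["targets"]}

```bash
mkdir -p pics
cat > h.py <<'E'
import numpy as np, cv2
from scipy.spatial.transform import Rotation as R
from station import bot
def rot(o):
    o=np.array(o); return o if o.shape==(3,3) else R.from_quat(o).as_matrix()
def save(s,f): cv2.imwrite(f,cv2.cvtColor(s['pixels'],cv2.COLOR_RGB2BGR))
def px2w(s,u,v,z):
    K=np.array(s['K']);d=np.array([(u-K[0,2])/K[0,0],(v-K[1,2])/K[1,1]]);p=d.copy()
    for _ in range(20): p=d/(1+s['k1']*(p@p))
    r=rot(s['orientation'])@np.array([p[0],p[1],1]);e=np.array(s['eye'])
    return e+r*(z-e[2])/r[2]
def w2px(s,P):
    K=np.array(s['K']);c=rot(s['orientation']).T@(np.array(P)-np.array(s['eye']));p=c[:2]/c[2]
    p=p*(1+s['k1']*(p@p)); return p*[K[0,0],K[1,1]]+[K[0,2],K[1,2]]
def load(n):
    import pickle; return pickle.load(open(f'pics/{n}.pkl','rb'))
def snap(cam,n):
    import pickle; s=bot.snapshot(cam); pickle.dump(s,open(f'pics/{n}.pkl','wb')); save(s,f'pics/{n}.png'); return s
E
python3 - <<'E'
from h import *
for c in('top','scene'):
    s=snap(c,c+'0');print(c,s['eye'],rot(s['orientation']).round(3).tolist(),s['K'],s['k1'])
st=bot.state();print(st,bot.grasp_offset)
E
```

```text
top [0.51160393 0.15244698 1.02369747] [[-0.005, -1.0, 0.031], [-1.0, 0.005, 0.007], [-0.007, -0.031, -0.999]] [[532.48441781   0.         312.24650538]
 [  0.         532.48441781 238.33143858]
 [  0.           0.           1.        ]] -0.04130611319543001
scene [-0.13641056  0.64277011  0.84922224] [[-0.546, -0.566, 0.617], [-0.838, 0.362, -0.409], [0.008, -0.74, -0.672]] [[577.30863259   0.         326.0212934 ]
 [  0.         577.30863259 243.4158217 ]
 [  0.           0.           1.        ]] 0.06201671852943476
{'time_s': 0.1, 'joints': array([ 1.00593422,  0.4777152 ,  0.02235649,  1.55627633, -0.01147056,
        1.10928407, -0.08307828]), 'dq': array([-2.26286165e-03, -2.39357761e-03, -1.66860010e-05, -2.18097507e-03,
        8.15638805e-04,  4.34669900e-04,  1.14864949e-03]), 'joint_efforts': array([ 3.21720494e-03, -5.84099472e+01,  1.53989252e+00, -2.73316562e+01,
       -5.41149499e-02,  1.31120216e-02,  6.52055451e-05]), 'position': array([ 0.29746123, -0.60536376,  0.22181291]), 'tool_rot': array([ 9.74028999e-01,  2.26421963e-01, -2.45462841e-04, -7.37532062e-04]), 'wrist_force': array([-0.91788285, -0.64777327, -0.39846285]), 'torque': array([ 0.00743219, -0.00334899, -0.00246896]), 'finger_force': 0.0, 'gripper_width': 0.08763803847982508} 0.0187
```

View pics/top0.png

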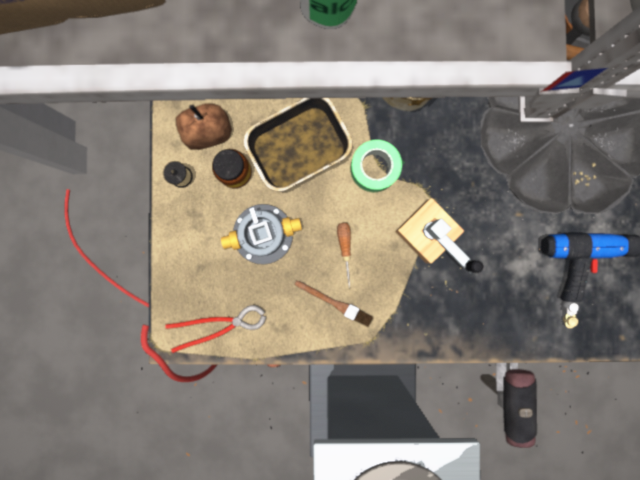

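View pics/scene0.png

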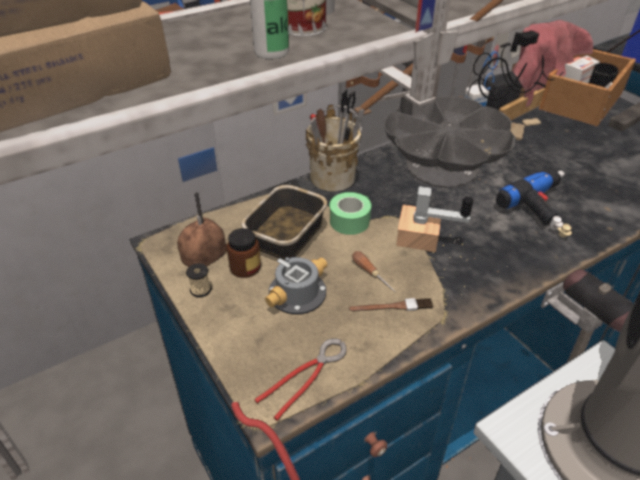

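Top view: valve at about (262,234) with its pipe ends near (229,241) and (293,226), and the pointer at about (254,213). The block is near (431,230), the key hub near (434,230) and the knob at (475,266). I'll enlarge both.

Run:
```python
from h import *
s=load('top0');b=cv2.cvtColor(s['pixels'],cv2.COLOR_RGB2BGR)
a=cv2.resize(b[190:280,212:312],None,fx=4,fy=4,interpolation=cv2.INTER_CUBIC)
c=cv2.resize(b[190:280,390:490],None,fx=4,fy=4,interpolation=cv2.INTER_CUBIC)
cv2.imwrite('pics/crop0.png',np.hstack([a,c]))
```

```text
(no output)
```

View pics/crop0.png

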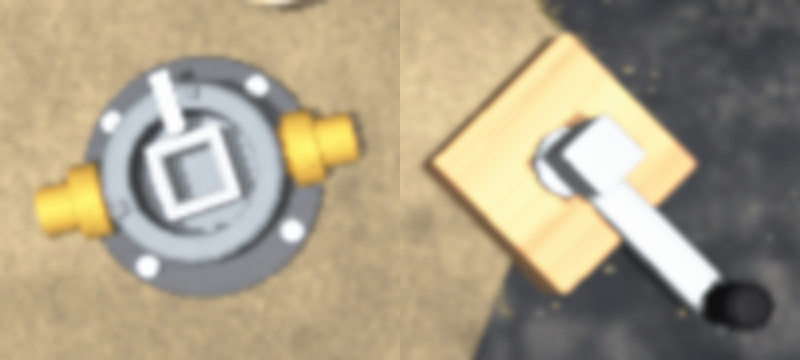

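Run:
```python
from h import *
s=load('top0')
A=lambda u,v,z:px2w(s,212+u/4,190+v/4,z)
B=lambda u,v,z:px2w(s,390+(u-400)/4,190+v/4,z)
ang=lambda d:np.arctan2(d[1],d[0])
pl,pr=A(38,211,.033),A(358,138,.033)
print('pipe',pl,pr,np.linalg.norm(pl-pr),(pl+pr)/2,'valve yaw',ang(pl-pr)-np.pi/2)
print('sock',A(193,172,.055),'rim',A(192,172,.061))
t=A(160,73,.065);r=A(176,130,.065);print('ptr',t,r,ang(t-r),ang(t-A(193,172,.055)))
c=np.array([B(*p,.048) for p in((432,160),(567,33),(697,163),(563,293))]);print('block',c.mean(0),[np.linalg.norm(c[i]-c[i-1]) for i in range(4)],[ang(c[i]-c[i-1]) for i in range(4)])
h=B(603,153,.126);k=B(748,306,.122);print('hub',h,'knob',k,np.linalg.norm((h-k)[:2]),ang(k-h))
T=R.from_quat(bot.state()['tool_rot']).as_matrix();print(T.round(3))
for n,p in(('spool',(178,174,.054)),('jar',(231,168,.088)),('tape',(377,165,.05)),('awl',(345,240,.02))):print(n,px2w(s,*p).round(3))
```

```text
pipe [0.53502867 0.32840302 0.033     ] [0.56824886 0.17896906 0.033     ] 0.15308197530375128 [0.55163876 0.25368604 0.033     ] valve yaw 0.21874959540794858
sock [0.55190937 0.25365281 0.055     ] rim [0.55166225 0.25347945 0.061     ]
ptr [0.59633908 0.26745359 0.065     ] [0.57050618 0.26025325 0.065     ] 0.27182835675134465 0.3011716782887448
block [ 0.55502984 -0.0594247   0.048     ] [np.float64(0.08539067960677782), np.float64(0.08555896313716953), np.float64(0.08432205736195567), np.float64(0.08607837280633376)] [np.float64(0.7704113810843056), np.float64(-0.8240332547141621), np.float64(-2.364800226632963), np.float64(2.330138531026997)]
hub [ 0.55532674 -0.05867886  0.126     ] knob [ 0.49031503 -0.12049553  0.122     ] 0.08970965862549533 -2.3813809240508603
[[ 0.897  0.441 -0.001]
 [ 0.441 -0.897  0.001]
 [-0.    -0.002 -1.   ]]
spool [0.661 0.405 0.054]
jar [0.666 0.302 0.088]
tape [0.676 0.039 0.05 ]
awl [0.539 0.097 0.02 ]
```

```bash
cat >> h.py <<'E'
def go(x,y,z,th):
    st=bot.state();R0=rot(st['tool_rot']);p=np.array(st['position'])
    G=np.array([[np.cos(th),np.sin(th),0],[np.sin(th),-np.cos(th),0],[0,0,-1.]])
    print('shift cm',(R0.T@(np.array([x,y,z])-p)*100).round(2),'rv',R.from_matrix(R0.T@G).as_rotvec().round(3),'t',st['time_s'])
E
python3 -c "
from h import *
go(.555,-.059,.20,2.335)"
```

```text
shift cm [ 47.21 -37.67   2.23] rv [-1.000e-03 -1.000e-03 -1.878e+00] t 0.1
```

Request:
step_arm(targets=[[8.7,4,-3.2,0,0,0,-0.15],[8.7,8,-6.4,0.4,0,0,-0.3],[8.7,12,-9.6,0.8,0,0,-0.45],[8.7,16,-12.8,1.2,0,0,-0.6],[8.7,20,-16,1.5,0,0,-0.75],[8.7,24,-19.2,1.8,0,0,-0.9],[8.7,28,-22.4,2,0,0,-1.05],[8.7,32,-25.6,2.2,0,0,-1.2]])

```text
time_s: 0.9
position: [0.4678, -0.2425, 0.2009]
tool_rot: [0.674, 0.739, -0.0, -0.0]
wrist_force: [1.2, -1.4, 0.1]
gripper_width: 0.0869
finger_force: 0.0
```

```bash
python3 -c "
from h import *
go(.555,-.059,.20,2.335);print(bot.state()['joints'].round(2))"
```

```text
shift cm [17.47 10.37  0.08] rv [-0.     0.    -0.672] t 0.9
[ 0.67  0.28 -0.37  1.91  0.12  0.97  0.34]
```

Request:
step_arm(targets=[[8.7,4.2,2.4,0,0,0,-0.14],[8.7,8.4,4.9,0,0,0,-0.28],[8.7,12.6,7.4,0,0,0,-0.42],[8.7,16,9.6,0,0,0,-0.56],[8.7,17.5,10.4,0,0,0,-0.672],[8.7,17.5,10.4,0,0,0,-0.672],[8.7,17.5,10.4,0,0,0,-0.672]])

```text
time_s: 1.6
position: [0.5555, -0.0621, 0.2006]
tool_rot: [0.397, 0.918, -0.0, -0.0]
wrist_force: [-0.8, 0.2, -0.1]
gripper_width: 0.087
finger_force: 0.0
```

```bash
python3 -c "
from h import *
s=snap('wrist','w1');go(.555,-.059,.0853,2.335);print(s['eye'],rot(s['orientation']).round(2).tolist())
for p in ([.555,-.059,.126],[.555-.065,-.059-.0622,.122]):print(w2px(s,p))"
```

```text
shift cm [ 0.32  0.26 11.54] rv [-0.002 -0.    -0.011] t 1.65
[ 0.50946296 -0.01289762  0.36282882] [[0.73, 0.66, 0.17], [0.69, -0.7, -0.18], [-0.0, 0.25, -0.97]]
[323.71107635 250.17593203]
[194.39898542 249.52965706]
```

View pics/w1.png

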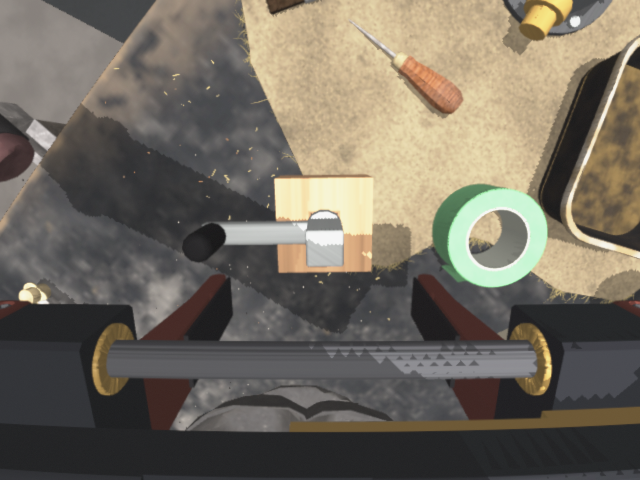

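The hub top shows at (324,250), against a prediction of (323.7,250.2), and the knob top is near (196,247), so the estimate holds. Descending.

Request:
step_arm(targets=[[8.7,0.3,0.26,4,0,0,-0.01],[8.7,0.3,0.26,7,0,0,-0.01],[8.7,0.3,0.26,10,0,0,-0.01],[8.7,0.3,0.26,11.5,0,0,-0.01],[8.7,0.3,0.26,11.5,0,0,-0.01],[8.7,0.3,0.26,11.5,0,0,-0.01],[8.7,0.3,0.26,11.5,0,0,-0.01]])

```text
time_s: 2.35
position: [0.5571, -0.0575, 0.0876]
tool_rot: [0.391, 0.92, 0.0, 0.001]
wrist_force: [0.6, -0.1, 0.1]
gripper_width: 0.087
finger_force: 0.0
```

```bash
python3 -c "
from h import *
go(.555,-.059,.0853,2.335)"
```

```text
shift cm [ 0.04 -0.25  0.23] rv [0.002 0.002 0.003] t 2.35
```

Request:
step_arm(targets=[[8.7,0.04,-0.25,0.15,0,0,0],[5,0.04,-0.25,0.15,0,0,0],[2,0.04,-0.25,0.15,0,0,0],[0,0.04,-0.25,0.15,0,0,0],[0,0.04,-0.25,0.15,0,0,0],[0,0.04,-0.25,0.15,0,0,0],[0,0.04,-0.25,0.15,0,0,0],[0,0.04,-0.25,0.15,0,0,0]], newtons=40)

```text
time_s: 3.15
position: [0.5539, -0.0586, 0.0845]
tool_rot: [0.391, 0.921, -0.0, -0.0]
wrist_force: [-0.2, -0.2, -0.4]
gripper_width: 0.0344
finger_force: 0.0
```

```bash
python3 -c "
from h import *
go(.555,-.059,.0853,2.335)"
```

```text
shift cm [-0.11  0.05 -0.08] rv [-0.    -0.     0.004] t 3.15
```

Request:
step_arm(targets=[[0,0,0,0,0,0,0],[0,0,0,0,0,0,0],[0,0,0,0,0,0,0],[0,0,0,0,0,0,0],[0,0,0,0,0,0,0]], newtons=50)

```text
time_s: 3.65
position: [0.554, -0.0585, 0.0846]
tool_rot: [0.391, 0.921, 0.0, 0.0]
wrist_force: [0.8, 0.0, -0.6]
gripper_width: 0.0256
finger_force: 50.0
```

Request:
step_arm(targets=[[0,0,0,-1,0,0,0],[0,0,0,-2,0,0,0],[0,0,0,-3,0,0,0],[0,0,0,-4.5,0,0,0],[0,0,0,-6.5,0,0,0],[0,0,0,-9,0,0,0],[0,0,0,-11,0,0,0],[0,0,0,-11,0,0,0]])

```text
time_s: 4.45
position: [0.5559, -0.0585, 0.1983]
tool_rot: [0.391, 0.92, 0.001, 0.003]
wrist_force: [0.7, -0.7, -4.9]
gripper_width: 0.0259
finger_force: 50.0
```

```bash
python3 -c "
from h import *
go(.552,.2537,.19,1.863);print(bot.state()['wrist_force'])"
```

```text
shift cm [22.73 21.4   0.81] rv [0.005 0.004 0.476] t 4.45
[ 0.70430726 -0.65659832 -4.91679375]
```

Request:
step_arm(targets=[[0,3,2.8,0,0,0,0.07],[0,6,5.7,0,0,0,0.14],[0,9.5,9,0,0,0,0.21],[0,13,12.3,0.2,0,0,0.28],[0,16.5,15.6,0.4,0,0,0.36],[0,20,18.8,0.6,0,0,0.43],[0,22,20.8,0.8,0,0,0.476],[0,22.7,21.4,0.8,0,0,0.476]])

```text
time_s: 5.25
position: [0.5482, 0.2579, 0.1857]
tool_rot: [0.595, 0.804, 0.0, -0.001]
wrist_force: [-0.6, 0.0, -4.4]
gripper_width: 0.026
finger_force: 50.0
```

Request:
step_arm(targets=[[0,0,0,0,0,0,0],[0,0,0,0,0,0,0],[0,0,0,0,0,0,0]])

```text
time_s: 5.55
position: [0.5507, 0.2508, 0.1863]
tool_rot: [0.598, 0.802, -0.001, 0.0]
wrist_force: [0.1, 0.4, -4.0]
gripper_width: 0.0261
finger_force: 50.0
```

```bash
python3 -c "
from h import *
s=snap('wrist','w2');t=snap('top','top2');q=snap('scene','sc2');go(.552,.2537,.19,1.863)
for p in ([.552,.2537,.055],):print(w2px(s,p),w2px(t,p),w2px(q,p))
b=lambda s:cv2.cvtColor(s['pixels'],cv2.COLOR_RGB2BGR)
u,v=w2px(q,[.552,.2537,.09]).astype(int)
cv2.imwrite('pics/c2.png',np.hstack([cv2.resize(b(s),(480,360))[:, :],cv2.resize(b(q)[v-60:v+60,u-50:u+50],(300,360),interpolation=cv2.INTER_CUBIC)]))
print(u,v)"
```

```text
shift cm [ 0.14  0.19 -0.34] rv [-0.     0.001 -0.002] t 5.7
[323.76153432 232.26943244] [260.22404036 232.95045804] [296.66380196 272.96827788]
296 259
```

View pics/c2.png

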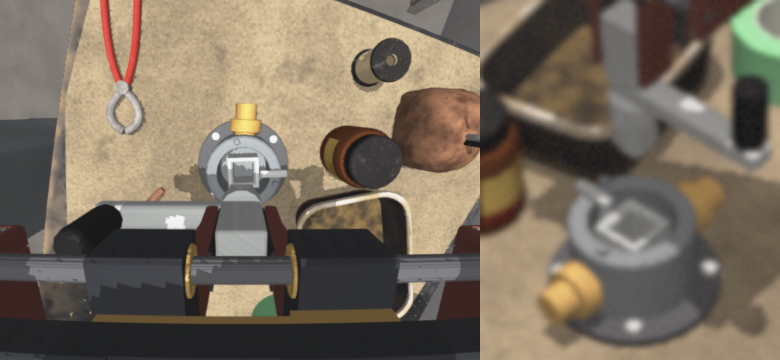

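The wrist view shows the socket near full-frame (323,230), where it was predicted, with the pointer to the right. The key hangs upright. One enlarged crop for the socket's centre and yaw.

```bash
python3 -c "
from h import *
b=cv2.cvtColor(load('w2')['pixels'],cv2.COLOR_RGB2BGR)
cv2.imwrite('pics/c3.png',cv2.resize(b[180:280,265:395],None,fx=6,fy=6,interpolation=cv2.INTER_CUBIC))"
```

```text
(no output)
```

View pics/c3.png

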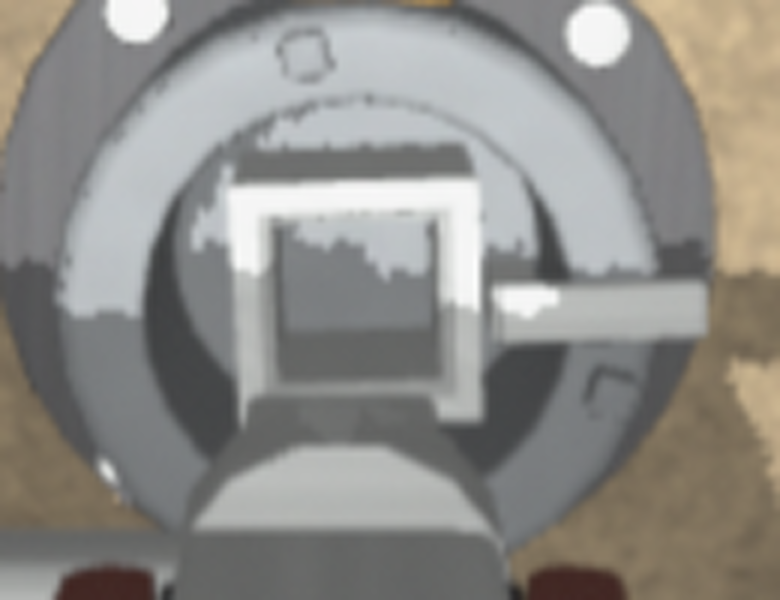

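```bash
python3 -c "
from h import *
s=load('w2');A=lambda u,v,z=.055:px2w(s,265+u/6,180+v/6,z)
ang=lambda d:np.arctan2(d[1],d[0])
o=[A(228,183),A(480,178),A(485,420)];print('outer ctr',(o[0]+o[2])/2,[np.linalg.norm(o[i]-o[i+1]) for i in (0,1)],ang(o[1]-o[0]),ang(o[1]-o[2])-1.571)
i=[A(262,216),A(443,208),A(448,388),A(268,392)];print('inner',np.mean(i,0),[np.linalg.norm(i[k]-i[k-1]) for k in range(4)])
print('ptr',ang(A(707,309,.065)-A(497,315,.065)),'to tip',ang(A(707,309,.065)-(o[0]+o[2])/2), 'bot edge',ang(A(440,378)-A(275,385)))
st=bot.state();T=rot(st['tool_rot']);print(st['position'],T.round(3).tolist(),np.arctan2(T[1,0],T[0,0]))
for n in ('w1',):
  w=load(n);print('hub seen w1',px2w(w,324.5,250,.126))
"
```

```text
outer ctr [0.55232816 0.25535466 0.055     ] [np.float64(0.0344445545443014), np.float64(0.03430514257845564)] 0.31075344541863203 0.3270193162213235
inner [0.55187752 0.25539777 0.055     ] [np.float64(0.02496045933937648), np.float64(0.024844405979997288), np.float64(0.025506375543992228), np.float64(0.025203667364346465)]
ptr 0.3203049268305538 to tip 0.32025249555206126 bot edge 0.3344106534896806
[0.55055893 0.2517567  0.18661043] [[-0.286, 0.958, 0.0], [0.958, 0.286, -0.001], [-0.001, -0.0, -1.0]] 1.8607300213123399
hub seen w1 [ 0.55530515 -0.05854174  0.126     ]
```

```bash
python3 -c "
from h import *
go(.5517,.2555,.130,1.893)"
```

```text
shift cm [0.33 0.22 5.66] rv [-0.     0.001 -0.032] t 5.7
```

Request:
step_arm(targets=[[0,0.3,0.2,2,0,0,-0.03],[0,0.3,0.2,4,0,0,-0.03],[0,0.3,0.2,5.6,0,0,-0.03],[0,0.3,0.2,5.6,0,0,-0.03],[0,0.3,0.2,5.6,0,0,-0.03],[0,0.3,0.2,5.6,0,0,-0.03],[0,0.3,0.2,5.6,0,0,-0.03],[0,0.3,0.2,5.6,0,0,-0.03]])

```text
time_s: 6.5
position: [0.5516, 0.257, 0.1314]
tool_rot: [0.585, 0.811, 0.001, 0.0]
wrist_force: [-0.2, -0.3, -4.2]
gripper_width: 0.0258
finger_force: 50.0
```

```bash
python3 -c "
from h import *
print(bot.state()['position'])
s=snap('wrist','w3');q=snap('scene','sc3')
go(.5517,.2555,.130,1.893)
b=lambda s:cv2.cvtColor(s['pixels'],cv2.COLOR_RGB2BGR)
u,v=w2px(s,[.552,.2545,.055]).astype(int);print(u,v)
x,y=w2px(q,[.552,.2545,.07]).astype(int);print(x,y)
cv2.imwrite('pics/c4.png',np.hstack([cv2.resize(b(s)[v-60:v+60,u-50:u+50],(400,480),interpolation=cv2.INTER_CUBIC),cv2.resize(b(q)[y-60:y+60,x-50:x+50],(400,480),interpolation=cv2.INTER_CUBIC)]))"
```

```text
[0.55156931 0.2570249  0.13136332]
shift cm [-0.14 -0.01  0.1 ] rv [ 0.001  0.    -0.   ] t 6.6
320 256
296 267
```

View pics/c4.png

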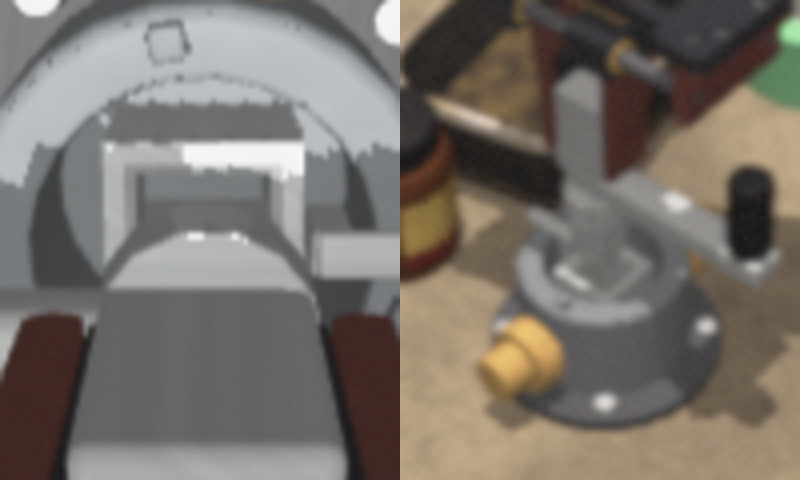

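```bash
python3 -c "
from h import *
s=load('w3');A=lambda u,v:px2w(s,270+u/4,196+v/4,.055)
a,b=A(104,147),A(304,143);d=(b-a)/np.linalg.norm(b-a);n=np.array([d[1],-d[0],0])
print(a,b,np.linalg.norm(b-a),np.arctan2(d[1],d[0]),(a+b)/2+n*.0172,(a+b)/2-n*.0172)
go(.5517,.2555,.130,1.893)"
```

```text
[0.53098735 0.26530348 0.055     ] [0.5628602  0.27669635 0.055     ] 0.033847825247249136 0.3432939533152286 [0.55271313 0.25480352 0.055     ] [0.54113442 0.28719631 0.055     ]
shift cm [-0.14 -0.01  0.1 ] rv [ 0.001  0.    -0.   ] t 6.6
```

Request:
step_arm(targets=[[0,-0.12,0.03,0,0,0,0],[0,-0.12,0.03,0.4,0,0,0],[0,-0.12,0.03,0.8,0,0,0],[0,-0.12,0.03,1.2,0,0,0],[0,-0.12,0.03,1.5,0,0,0],[0,-0.12,0.03,1.8,0,0,0],[0,-0.12,0.03,1.8,0,0,0]])

```text
time_s: 7.3
position: [0.5515, 0.2556, 0.112]
tool_rot: [0.585, 0.811, -0.0, -0.0]
wrist_force: [0.7, -0.6, -4.3]
gripper_width: 0.026
finger_force: 50.0
```

```bash
python3 -c "
from h import *
go(.5521,.2557,.0916,1.893)"
```

```text
shift cm [-0.01  0.06  2.04] rv [-0.001  0.    -0.   ] t 7.3
```

No contact, and the foot is about 10 mm into the socket. Continuing down.

Request:
step_arm(targets=[[0,0,0.04,0.4,0,0,0],[0,0,0.04,0.8,0,0,0],[0,0,0.04,1.2,0,0,0],[0,0,0.04,1.6,0,0,0],[0,0,0.04,1.9,0,0,0],[0,0,0.04,1.9,0,0,0]])

```text
time_s: 7.9
position: [0.5519, 0.2557, 0.093]
tool_rot: [0.585, 0.811, -0.0, -0.0]
wrist_force: [-0.5, -0.3, -5.0]
gripper_width: 0.0257
finger_force: 50.0
```

Request:
step_arm(targets=[[0,0,0,0.1,0,0,0],[0,0,0,0.2,0,0,0],[0,0,0,0.2,0,0,0],[0,0,0,0.2,0,0,0]])

```text
time_s: 8.3
position: [0.5523, 0.2559, 0.0917]
tool_rot: [0.585, 0.811, 0.0, 0.0]
wrist_force: [-0.4, -0.2, -3.5]
gripper_width: 0.0261
finger_force: 50.0
```

Request:
step_arm(targets=[[7,0,0,0,0,0,0],[7,0,0,0,0,0,0],[7,0,0,0,0,0,0],[7,0,0,0,0,0,0],[7,0,0,0,0,0,0],[7,0,0,0,0,0,0],[7,0,0,-2,0,0,0],[7,0,0,-4,0,0,0]])

```text
time_s: 9.1
position: [0.5517, 0.2556, 0.1314]
tool_rot: [0.585, 0.811, -0.001, -0.0]
wrist_force: [-0.3, -0.8, -0.9]
gripper_width: 0.0698
finger_force: 0.0
```

Request:
step_arm(targets=[[7,0,0,-3,0,0,0],[7,0,0,-5,0,0,0],[7,0,0,-6,0,0,0],[7,0,0,-6,0,0,0],[7,0,0,-6,0,0,0],[7,0,0,-6,0,0,0]])

```text
time_s: 9.7
position: [0.5515, 0.2553, 0.1901]
tool_rot: [0.585, 0.811, -0.001, -0.001]
wrist_force: [-0.2, 0.2, -0.2]
gripper_width: 0.0702
finger_force: 0.0
```

```bash
python3 -c "
from h import *
s=snap('wrist','w4');q=snap('scene','sc4');st=bot.state();print(st['position'],st['joints'].round(2))
k=np.array([.5523,.2551,0]);y=-2.82;K=k+.09*np.array([np.cos(y),np.sin(y),0]);print('knob',K)
print(w2px(s,k+[0,0,.133]),w2px(s,K+[0,0,.129]),w2px(q,k+[0,0,.133]),w2px(q,K+[0,0,.129]))
b=lambda s:cv2.cvtColor(s['pixels'],cv2.COLOR_RGB2BGR)
cv2.imwrite('pics/c5.png',np.hstack([b(s)[100:420,100:500],cv2.resize(b(q)[200:320,240:390],(400,320),interpolation=cv2.INTER_CUBIC)]))"
```

```text
[0.5516645  0.25551125 0.19036737] [-0.12  0.46 -0.55  1.72  0.27  1.04 -0.44]
knob [0.46691401 0.22665298 0.        ]
[322.32807636 262.11867997] [184.13668235 259.86793043] [294.83820558 243.30468389] [333.28977507 266.36915263]
```

View pics/c5.png

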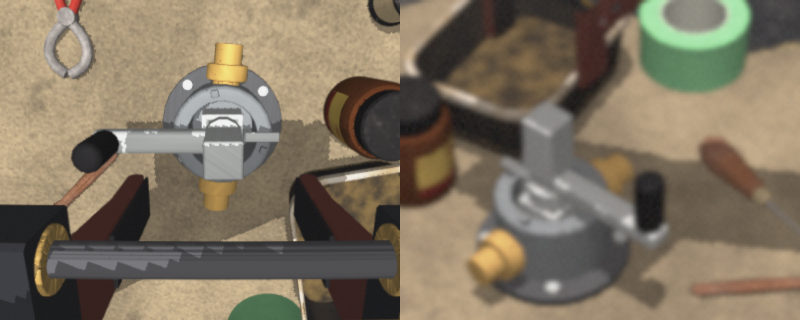

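The key is seated: the hub top is at scene pixel ≈(295,242), against a predicted (294.8,243.3), and the knob top is where it should be. Next, take the knob.

```bash
python3 -c "
from h import *
go(.4669,.2266,.19,.322)"
```

```text
shift cm [-0.06 -8.96  0.05] rv [-1.000e-03  2.000e-03  1.571e+00] t 9.8
```

Request:
step_arm(targets=[[7,0,-1.5,0,0,0,0.145],[7,0,-3,0,0,0,0.29],[7,0,-4.5,0,0,0,0.435],[7,0,-6,0,0,0,0.58],[7,0,-7.5,0,0,0,0.725],[7,0,-9,0,0,0,0.87],[7,0,-9,0,0,0,1.015],[7,0,-9,0,0,0,1.16]])

```text
time_s: 10.6
position: [0.4662, 0.2271, 0.1911]
tool_rot: [0.935, 0.356, -0.0, 0.0]
wrist_force: [0.6, 0.5, 0.8]
gripper_width: 0.0701
finger_force: 0.0
```

Request:
step_arm(targets=[[7,0,0,0,0,0,0.14],[7,0,0,0,0,0,0.28],[7,0,0,0,0,0,0.41],[7,0,0,0,0,0,0.41],[7,0,0,0,0,0,0.41]])

```text
time_s: 11.1
position: [0.4666, 0.2274, 0.1912]
tool_rot: [0.987, 0.163, -0.0, 0.0]
wrist_force: [0.3, -0.2, 0.6]
gripper_width: 0.0696
finger_force: 0.0
```

```bash
python3 -c "
from h import *
go(.4669,.2266,.0925,.322)
s=snap('wrist','w5');print(w2px(s,[.4669,.2266,.129]),w2px(s,[.5523,.2551,.133]));print(bot.state()['joints'].round(2))"
```

```text
shift cm [0.01 0.08 9.87] rv [0.    0.001 0.005] t 11.1
[322.73283634 259.02201699] [323.7978938  112.12601694]
[-0.32  0.27 -0.3   1.94  0.1   0.94 -1.91]
```

View pics/w5.png

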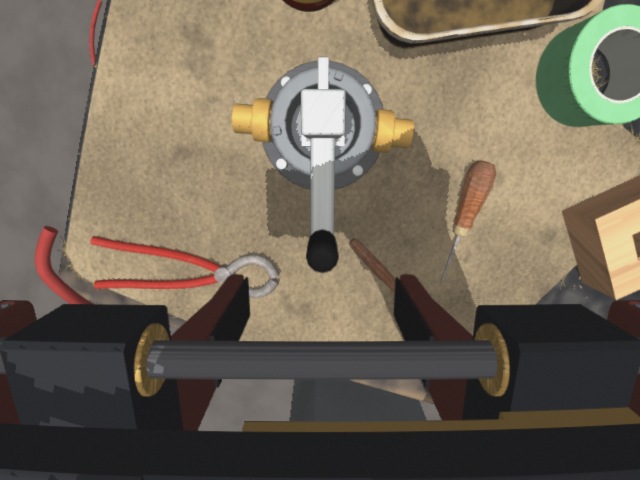

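The knob top is at (322,256) and the hub at (323,112), matching predictions to within about 2 mm. Descending and gripping.

Request:
step_arm(targets=[[7,0,0.08,3.5,0,0,0],[7,0,0.08,7,0,0,0],[7,0,0.08,9,0,0,0],[7,0,0.08,9.8,0,0,0],[7,0,0.08,9.8,0,0,0],[7,0,0.08,9.8,0,0,0]])

```text
time_s: 11.75
position: [0.4677, 0.227, 0.0944]
tool_rot: [0.987, 0.161, 0.001, -0.0]
wrist_force: [-0.0, 0.7, 0.5]
gripper_width: 0.0701
finger_force: 0.0
```

Request:
step_arm(targets=[[4,0,0,0,0,0,0],[0,0,0,0,0,0,0],[0,0,0,0,0,0,0],[0,0,0,0,0,0,0],[0,0,0,0,0,0,0],[0,0,0,0,0,0,0],[0,0,0,0,0,0,0],[0,0,0,0,0,0,0]], newtons=30)

```text
time_s: 12.55
position: [0.4671, 0.2266, 0.0936]
tool_rot: [0.987, 0.161, -0.0, 0.0]
wrist_force: [0.1, -1.1, -0.0]
gripper_width: 0.0212
finger_force: 30.0
```

```bash
cat >> h.py <<'E'
C=np.array([.5523,.2551]);
def arc(phis,rad=.090,z=None,th=None):
    # rows to knob angles phis (world, about valve), tool turning along
    st=bot.state();R0=rot(st['tool_rot']);p=np.array(st['position']);d=p[:2]-C
    print('now r',np.hypot(*d).round(4),'phi',np.arctan2(d[1],d[0]).round(3),'z',p[2].round(4),'F',np.round(st['wrist_force'],1),'w',round(st['gripper_width'],4),st['time_s'])
    p0=np.arctan2(d[1],d[0])
    for f in phis:
        t=np.array([*(C+rad*np.array([np.cos(f),np.sin(f)])),z or p[2]]);print((R0.T@(t-p)*100).round(2),round(-(f-p0),3))
E
python3 -c "
from h import *
arc([-2.82+.12*i for i in range(1,9)])"
```

```text
now r 0.0899 phi -2.819 z 0.0936 F [ 0.1 -1.1 -0. ] w 0.0212 12.55
[ 0.05  1.07 -0.  ] -0.119
[ 0.24  2.13 -0.  ] -0.239
[ 0.56  3.17 -0.  ] -0.359
[ 1.    4.15 -0.  ] -0.479
[ 1.55  5.08 -0.  ] -0.599
[ 2.21  5.93 -0.  ] -0.719
[ 2.97  6.7  -0.  ] -0.839
[ 3.82  7.37 -0.  ] -0.959
```

Request:
step_arm(targets=[[0,0.02,0.54,0,0,0,-0.06],[0,0.05,1.07,0,0,0,-0.12],[0,0.13,1.6,0,0,0,-0.18],[0,0.24,2.13,0,0,0,-0.24],[0,0.38,2.65,0,0,0,-0.3],[0,0.56,3.17,0,0,0,-0.36],[0,0.77,3.66,0,0,0,-0.42],[0,1.0,4.15,0,0,0,-0.48]], newtons=40)

```text
time_s: 13.35
position: [0.4879, 0.1913, 0.0934]
tool_rot: [0.92, 0.392, -0.001, -0.001]
wrist_force: [-6.1, 2.9, 3.9]
gripper_width: 0.0211
finger_force: 40.0
```

```bash
python3 -c "
from h import *
arc([-2.34+.065*i for i in range(1,9)])"
```

```text
now r 0.0907 phi -2.361 z 0.0934 F [-6.1  2.9  3.9] w 0.0211 13.35
[ 0.08  0.78 -0.  ] -0.086
[ 0.14  1.36 -0.  ] -0.151
[ 0.23  1.94 -0.01] -0.216
[ 0.36  2.51 -0.01] -0.281
[ 0.53  3.07 -0.01] -0.346
[ 0.73  3.61 -0.01] -0.411
[ 0.97  4.15 -0.01] -0.476
[ 1.24  4.67 -0.02] -0.541
```

Request:
step_arm(targets=[[0,0.04,0.58,0,0,0,-0.065],[0,0.1,1.17,0,0,0,-0.13],[0,0.19,1.75,0,0,0,-0.195],[0,0.32,2.32,0,0,0,-0.26],[0,0.49,2.88,0,0,0,-0.325],[0,0.69,3.43,0,0,0,-0.39],[0,0.93,3.97,0,0,0,-0.455],[0,1.2,4.5,0,0,0,-0.52]])

```text
time_s: 14.15
position: [0.5283, 0.1678, 0.0932]
tool_rot: [0.789, 0.615, -0.002, -0.001]
wrist_force: [-6.5, 0.6, 5.2]
gripper_width: 0.0213
finger_force: 40.0
```

```bash
python3 -c "
from h import *
arc([-1.82+.06*i for i in range(1,9)])"
```

```text
now r 0.0906 phi -1.839 z 0.0932 F [-6.5  0.6  5.2] w 0.0213 14.15
[ 0.07  0.71 -0.  ] -0.079
[ 0.11  1.25 -0.01] -0.139
[ 0.19  1.79 -0.01] -0.199
[ 0.3   2.32 -0.01] -0.259
[ 0.45  2.84 -0.01] -0.319
[ 0.62  3.35 -0.01] -0.379
[ 0.82  3.85 -0.02] -0.439
[ 1.06  4.33 -0.02] -0.499
```

Request:
step_arm(targets=[[0,0.04,0.54,0,0,0,-0.06],[0,0.08,1.08,0,0,0,-0.12],[0,0.16,1.62,0,0,0,-0.18],[0,0.27,2.15,0,0,0,-0.24],[0,0.42,2.67,0,0,0,-0.3],[0,0.59,3.18,0,0,0,-0.36],[0,0.79,3.68,0,0,0,-0.42],[0,0.79,3.68,0,0,0,-0.42]])

```text
time_s: 14.95
position: [0.5665, 0.1659, 0.0931]
tool_rot: [0.644, 0.765, -0.002, -0.001]
wrist_force: [-5.1, -1.5, 6.3]
gripper_width: 0.0214
finger_force: 40.0
```

```bash
python3 -c "
from h import *
arc([-1.40+.03*i for i in range(1,9)])"
```

```text
now r 0.0904 phi -1.413 z 0.0931 F [-5.1 -1.5  6.3] w 0.0214 14.95
[ 0.04  0.39 -0.  ] -0.043
[ 0.05  0.66 -0.  ] -0.073
[ 0.07  0.93 -0.  ] -0.103
[ 0.1   1.2  -0.01] -0.133
[ 0.13  1.46 -0.01] -0.163
[ 0.18  1.73 -0.01] -0.193
[ 0.23  1.99 -0.01] -0.223
[ 0.29  2.26 -0.01] -0.253
```

Request:
step_arm(targets=[[0,0.02,0.27,0,0,0,-0.03],[0,0.04,0.54,0,0,0,-0.06],[0,0.06,0.81,0,0,0,-0.09],[0,0.06,0.81,0,0,0,-0.09]])

```text
time_s: 15.35
position: [0.5741, 0.1675, 0.0931]
tool_rot: [0.609, 0.793, -0.002, -0.001]
wrist_force: [-4.7, -2.9, 5.1]
gripper_width: 0.0214
finger_force: 40.0
```

```bash
python3 -c "
from h import *
arc([-1.31+.03*i for i in range(1,5)])"
```

```text
now r 0.0903 phi -1.327 z 0.0931 F [-4.7 -2.9  5.1] w 0.0214 15.35
[ 0.03  0.42 -0.  ] -0.047
[ 0.04  0.69 -0.  ] -0.077
[ 0.06  0.96 -0.  ] -0.107
[ 0.09  1.23 -0.01] -0.137
```

Request:
step_arm(targets=[[0,0.02,0.27,0,0,0,-0.03],[0,0.03,0.54,0,0,0,-0.06],[0,0.03,0.54,0,0,0,-0.06]])

```text
time_s: 15.65
position: [0.5793, 0.169, 0.0931]
tool_rot: [0.585, 0.811, -0.002, -0.001]
wrist_force: [-5.0, -2.1, 4.7]
gripper_width: 0.0215
finger_force: 40.0
```

```bash
python3 -c "
from h import *
arc([-1.25+.03*i for i in range(1,5)])"
```

```text
now r 0.0903 phi -1.267 z 0.0931 F [-5.  -2.1  4.7] w 0.0215 15.65
[ 0.03  0.42 -0.  ] -0.047
[ 0.04  0.69 -0.  ] -0.077
[ 0.06  0.96 -0.  ] -0.107
[ 0.09  1.23 -0.01] -0.137
```

Request:
step_arm(targets=[[0,0.02,0.27,0,0,0,-0.03],[0,0.03,0.54,0,0,0,-0.06],[0,0.03,0.54,0,0,0,-0.06]])

```text
time_s: 15.95
position: [0.5844, 0.1708, 0.0931]
tool_rot: [0.56, 0.828, -0.002, -0.001]
wrist_force: [-5.2, -3.1, 5.7]
gripper_width: 0.0213
finger_force: 40.0
```

```bash
python3 -c "
from h import *
arc([-1.19+.03*i for i in range(1,5)])
t=snap('top','top6');q=snap('scene','sc6');w=snap('wrist','w6')
b=lambda s:cv2.cvtColor(s['pixels'],cv2.COLOR_RGB2BGR)
u,v=w2px(w,[.5523,.2551,.06]).astype(int);print(u,v)
cv2.imwrite('pics/c6.png',np.hstack([cv2.resize(b(t)[190:280,212:312],None,fx=4,fy=4,interpolation=cv2.INTER_CUBIC),cv2.resize(b(w),(400,300))[:,:] if 0 else cv2.resize(b(q)[210:318,240:360],(400,360),interpolation=cv2.INTER_CUBIC)]))"
```

```text
now r 0.0902 phi -1.207 z 0.0931 F [-5.2 -3.1  5.7] w 0.0213 15.95
[ 0.02  0.42 -0.  ] -0.047
[ 0.04  0.69 -0.  ] -0.077
[ 0.06  0.96 -0.  ] -0.107
[ 0.09  1.23 -0.01] -0.137
324 106
```

View pics/c6.png

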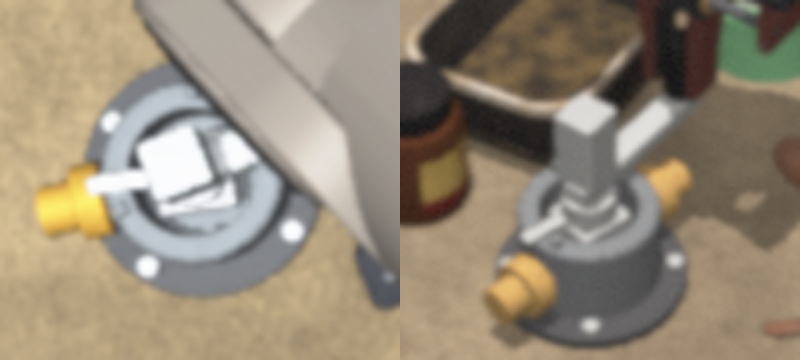

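Top view: the pointer runs from about (150,180) to (88,185). It is still around 0.1 rad short of the pipe line, so keep creeping until the stop.

Request:
step_arm(targets=[[0,0.02,0.27,0,0,0,-0.03],[0,0.03,0.54,0,0,0,-0.06],[0,0.05,0.81,0,0,0,-0.09],[0,0.05,0.81,0,0,0,-0.09]])

```text
time_s: 16.5
position: [0.5919, 0.174, 0.0931]
tool_rot: [0.523, 0.853, -0.002, -0.001]
wrist_force: [-5.4, -4.3, 4.9]
gripper_width: 0.021
finger_force: 40.0
```

```bash
python3 -c "
from h import *
arc([-1.10+.03*i for i in range(1,5)]);print(bot.state()['torque'].round(2))"
```

```text
now r 0.0902 phi -1.116 z 0.0931 F [-5.4 -4.3  4.9] w 0.021 16.5
[ 0.02  0.42 -0.  ] -0.046
[ 0.04  0.69 -0.  ] -0.076
[ 0.06  0.96 -0.  ] -0.106
[ 0.08  1.23 -0.01] -0.136
[-0.63  1.2  -0.38]
```

Request:
step_arm(targets=[[0,0.02,0.27,0,0,0,-0.03],[0,0.03,0.54,0,0,0,-0.06],[0,0.03,0.54,0,0,0,-0.06]])

```text
time_s: 16.8
position: [0.5948, 0.1756, 0.0926]
tool_rot: [0.497, 0.868, -0.004, -0.002]
wrist_force: [-9.0, -5.7, 8.3]
gripper_width: 0.0213
finger_force: 40.0
```

```bash
python3 -c "
from h import *
arc([-1.04+.03*i for i in range(1,5)]);print(bot.state()['torque'].round(2))
t=snap('top','top7');w=snap('wrist','w7')
b=lambda s:cv2.cvtColor(s['pixels'],cv2.COLOR_RGB2BGR)
u,v=w2px(w,[.5523,.2551,.06]).astype(int);print(u,v);u0=max(u-100,0);v0=max(v-90,0)
cv2.imwrite('pics/c7.png',np.hstack([cv2.resize(b(t)[190:280,212:312],None,fx=4,fy=4,interpolation=cv2.INTER_CUBIC),cv2.resize(b(w)[v0:v0+180,u0:u0+200],(400,360),interpolation=cv2.INTER_CUBIC)]))"
```

```text
now r 0.0902 phi -1.08 z 0.0926 F [-9.  -5.7  8.3] w 0.0213 16.8
[ 0.01  0.63 -0.01] -0.07
[ 0.03  0.9  -0.01] -0.1
[ 0.05  1.17 -0.01] -0.13
[ 0.08  1.43 -0.01] -0.16
[-1.21  2.33 -0.27]
328 106
```

View pics/c7.png

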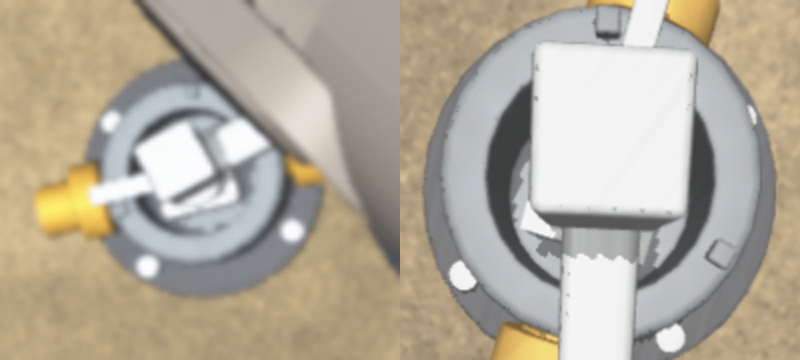

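The pointer (92,195)-(150,182) is now in line with the pipe and touching the lug, and the force is rising. One firmer push to confirm the stop.

Request:
step_arm(targets=[[0,0.01,0.2,0,0,0,-0.02],[0,0.02,0.45,0,0,0,-0.02],[0,0.02,0.45,0,0,0,-0.02]])

```text
time_s: 17.2
position: [0.5967, 0.1762, 0.092]
tool_rot: [0.488, 0.873, -0.007, -0.003]
wrist_force: [-15.2, -10.0, 12.2]
gripper_width: 0.0214
finger_force: 40.0
```

```bash
python3 -c "
from h import *
arc([]);print(bot.state()['torque'].round(2))"
```

```text
now r 0.0905 phi -1.058 z 0.092 F [-15.2 -10.   12.2] w 0.0214 17.2
[-1.97  3.48 -0.1 ]
```

Stop confirmed: 18 N sideways for only 0.02 rad. Back off to unload, release and lift.

Request:
step_arm(targets=[[0,0,-0.3,0,0,0,0.02],[0,0,-0.6,-0.1,0,0,0.03],[6,0,-0.6,-0.1,0,0,0.03],[6,0,-0.6,-0.1,0,0,0.03],[6,0,-0.6,-0.1,0,0,0.03],[6,0,-0.6,-0.1,0,0,0.03],[6,0,-0.6,-0.1,0,0,0.03],[6,0,-0.6,-0.1,0,0,0.03]])

```text
time_s: 18.0
position: [0.5971, 0.1778, 0.0947]
tool_rot: [0.501, 0.866, 0.0, 0.0]
wrist_force: [-0.4, -0.1, -0.7]
gripper_width: 0.0596
finger_force: 0.0
```

Request:
step_arm(targets=[[6,0,0,-2,0,0,0],[6,0,0,-5,0,0,0],[6,0,0,-9,0,0,0],[6,-4,0,-10,0,0,0],[6,-8,0,-10,0,0,0],[6,-11,0,-10,0,0,0],[6,-11,0,-10,0,0,0]])

```text
time_s: 18.7
position: [0.654, 0.0758, 0.1941]
tool_rot: [0.504, 0.864, -0.001, 0.001]
wrist_force: [0.6, 0.7, 0.9]
gripper_width: 0.0604
finger_force: 0.0
```

```bash
python3 -c "
from h import *
t=snap('top','top8');q=snap('scene','sc8');print(bot.state()['position'],bot.state()['wrist_force'])
for n in('top0','top8'):
  pass
b=lambda s:cv2.cvtColor(s['pixels'],cv2.COLOR_RGB2BGR)
cv2.imwrite('pics/c8.png',np.hstack([cv2.resize(b(t)[190:280,212:312],None,fx=4,fy=4,interpolation=cv2.INTER_CUBIC),cv2.resize(b(q)[180:315,190:340],(400,360),interpolation=cv2.INTER_CUBIC)]))"
```

```text
[0.65169509 0.08173851 0.19434229] [-0.78853561  0.36191298 -0.65684437]
```

View pics/c8.png

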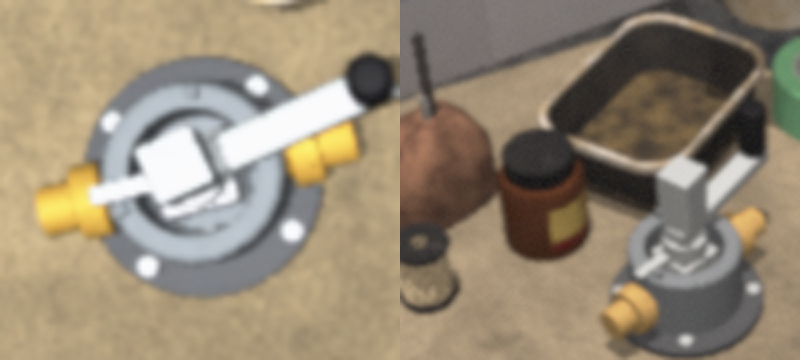

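```bash
python3 -c "
from h import *
t=load('top8');q=load('sc8');P=[.5523,.2540,.133];print(w2px(t,P),[212+175/4,190+160/4],w2px(q,P),[190+(683-400)*.375,180+170*.375])
k=[P[0]+.09*np.cos(-1.08),P[1]+.09*np.sin(-1.08),.129];print(w2px(t,k),[212+370/4,190+80/4],w2px(q,k),[190+(752-400)*.375,180+105*.375])"
```

```text
[255.18476098 230.86099114] [255.75, 230.0] [295.35082856 243.08886284] [296.125, 243.75]
[302.46779235 205.55104306] [304.5, 210.0] [319.19420622 217.5849896 ] [322.0, 219.375]
```

Within a pixel at the hub: the key is seated and upright, the pointer is at its stop, and the robot is clear.

```bash
python3 -c "
from h import *
print(bot.sign_off())"
```

```text
the job is handed in; nothing more can be done
None
```

The air valve is fully open, with its pointer in line with the pipe and against the stop, and the key is left seated in the socket. The gripper let go of the key after inserting it, took it again by the knob and is now clear. The last pictures show the jar and spool undisturbed; I didn't check the tape roll or awl separately, but the arm touched neither. The job was handed in at about 19 s.

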